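Set the dust box's air flap to a wider stay hole

ROBOT

A 6-joint arm with a two-finger parallel gripper is mounted at the origin on the work surface. World frame = base frame: x ahead of the robot, y to its left, z up, the work surface at z = 0. Lengths are in m, angles in rad, forces in N, time in s.
With the tool pointing down it reaches from about 0.4 to 0.825 m from the base axis. Payload 7 kg.
Tool frame: the origin (TCP) lies midway between the tips of the shut fingers; the grasp point (between the pads) lies 19 mm behind it; z points along the fingers, y is the direction in which the jaws open and shut (so a half turn about z gives the same grasp; the last joint's range is limited). The gripper opens to 88 mm and grips with 3 to 60 N. Pads are 19 mm wide; open, the fingers measure 130 mm over their backs; the gripper's body (78 mm by 193 mm) begins 47 mm behind the grasp point.
Start: joints at [1.4, 0.359, 0.012, 0, -1.224, -0.288], TCP at [0.299, 0.605, 0.206] pointing down, gripper open.
Joint ranges: [-3.07, 3.07], [-1.43, 2.12], [-1.02, 1.25], [-3.03, 1.67], [-3.05, -0], [-3.03, 3.03]. Speed limits (rad/s): [2.39, 2.39, 3.01, 3.14, 3.14, 3.14].

INTERFACE

Orientations are given as [roll, pitch, yaw] about the fixed x, y, z axes, in that order (R = Rz(yaw) Ry(pitch) Rx(roll)).
In Python, from station import get_state, grab_frame, camera_info, job_done gives the robot as it stands. The module is installed in compiled form; this text tells all that it offers.
- The arm moves only by the shell command python3 -m inch 'ROWS' [FORCE]. ROWS is JSON, a list that holds one entry, the list of rows, each a list of 7 numbers: the shift along the tool's x, y, z normalised to -1 to 1, where 1 is 50 cm, then the turn, a rotation vector about the tool's x, y, z normalised to -1 to 1, where 1 is 180 degrees, then the closure, from 0 (fully open) to 1 (shut). A call has 1 to 20 rows; each row shifts and turns the commanded pose from where the row before left it, along the tool's axes as they then stand; what a row does not reach is not made up. A row lasts 1/10 s, in which the tool goes at most 50 mm and 8.59 degrees, less where a joint would pass 70% of its speed; a pose out of reach is approached as far as the arm can. A call with a number of a shift or a turn outside -1 to 1 is refused whole. A call with a gripper value outside its range is refused whole. The fingers move at their own pace and stop on an object; FORCE is the grip in N (left out, the last holds). Time passes only in rows, so rows that do not move let the fingers close. It gives the time, the measured TCP pose, the force and the opening at its end, in the units of the state.
- get_state(): the state, without advancing time (a new reading comes with each control period).
- grab_frame(name): name is "scene" or "top" or "wrist"; returns the picture (400x640x3 uint8, blue, green, red); there is no depth.
- camera_info(name): a dict with "vertical_fov" (degrees; the focal length in pixels is half the picture's height over the tangent of half this angle, whatever the lens; pixels are square), "cx", "cy" (the principal point, pixels), "k1" (the pictures are not rectified: a ray, as slopes to the right and down, at radius r is drawn at 1 + k1 r^2 times it, then the intrinsics apply), "R" (3x3) and "t" (3): a world point X has camera coordinates R X + t. Camera axes: x right, y down, z forward; pixel columns grow to the right and rows downward; lengths in m; the calibration is good to about 2 mm. A picture is of the moment at which its call begins: read the wrist's pose just before it. camera_info takes no time and is no camera call; for the wrist camera it gives the pose at the moment of the call.
- job_done(): hands the job in, once; it reports no verdict.
The state is a dict: "t": time; "q": joint angles; "qd": joint speeds; "joint_efforts": joint torques, N m; "eef_pos": TCP position; "ee_rot": TCP orientation; "force": force on the tool from outside, world axes, zero at the start; "moment": the same for the moment, N m; "width": finger opening in m.
Only numpy, scipy, OpenCV 4.12 (cv2) and the standard library are available. Lean on these libraries where they do the work, as an engineer would, in place of code of your own. Each camera call takes 0.05 s, during which the arm holds its last target.

TASK

The air flap of the blue dust box is held ajar by its flat steel stay, hooked on a pin by the first hole (the one nearest the flap). Open the flap wider: work the stay off the pin, drop its third hole from the flap over the same pin so that the bar lies fully down there, and let go. Leave the stones around undisturbed.

Things in the scene. Friction and masses are not known exactly. Their poses are not given: they have to be found in the camera images.
- dust_box: Blue steel box 260 mm deep (its x), 320 wide (y), 120 high (z), fixed on the table; origin at the centre of its underside. Its front (-x) has an opening with a side-hung flap: vertical hinge line at x -134, y +110 mm of the box frame, flap opening towards -x. On the flat top stands a fixed steel pin, nominally at x -81, y +5 mm.
- pin_seat (a point): Nominal foot of the pin's shaft, 132 mm above the table. The pin is bolted down in oversize slots: it truly stands up to 5 mm off this point along the box's x and also up to 5 mm along its y, different each time and not measured; feel for it. A boss 44 mm across, 12 mm high carries the bar (the seat); the shaft above it is 7 mm across. Axes as the box.
- pin_head (a point): Nominal top centre of the pin's head, 145 mm above the table (off by as much as the pin). Head 19.5 mm across, 5 mm high, top edge chamfered 1 mm, underside 8 mm above the seat. It is set 6.25 mm off the shaft towards the box's front (-x): it overhangs the shaft 12.5 mm on that side and is flush with it on the back, so a bar lifted straight up may jam under it. Axes as the box.
- flap (a joint): Flap angle in rad, 0 = shut, growing as it opens, stop at 1.35. Starts near 0.27; on the third hole about 0.75 to 1.0. Flap 180 mm wide, 100 high. Stiff hinge: it stays where it is left, moving it takes about 1 N at the stay's pivot.
- stay_pivot (a point): Pivot of the stay on the flap's top edge, level with the underside of the lying bar (132 mm above the table), 120 mm from the hinge line. The stay turns freely here about the vertical and tilts up, to 0.8 rad; it falls back by its weight. Axes: x along the bar to its free end, y across it, z up out of its upper face.
- stay_hole1 (a point): First hole of the stay, at the bar's underside, 86 mm from the pivot; it starts round the pin's shaft with up to 7.5 mm of play. The stay is a flat steel bar 240 mm long, 36 wide, 5 thick, about 0.25 kg, with four equal holes 22 mm across on its centre line, 86, 116, 146 and 176 mm from the pivot. It comes off when the hole is right round the head (1.2 mm to spare all round). Axes as the stay_pivot.
- stay_hole3 (a point): Third hole of the stay (146 mm from the pivot), at the bar's underside; it has to go over the pin's head and down onto the seat. Axes as the stay_pivot.
- stay_grip (a point): Middle of the grip: an upright dark steel tab on the bar's upper face near its free end, 30 mm long along the bar, 10 mm thick across it, rising 32 mm above the upper face, centred 206 mm from the pivot. This point lies 25 mm above the bar's underside. Axes as the stay_pivot.
- rubbing_stone: Bystander: dark stone bar 70 x 40 x 24 mm lying on the box's top beside the hinge end; origin under its centre.
- stone_block: Bystander: grey stone block 60 x 55 x 110 mm standing on the table; origin under its centre.
- stone_vase: Bystander: greenish stone vase, 90 mm across, 105 mm high, standing on the table; origin under its centre.

How it is judged:
By the outcome, as a careful person would: the job done as asked, in the order asked, and still so for the second after the job is handed in, with the robot touching nothing.
It also fails if it takes over 45 s, if anything falls off the work surface, if the arm or the gripper's body presses on something with over 40 N, if the wrist force passes 120 N, or if a joint passes its speed limit or range.

## Working session

There is one attempt and no reset: what is moved stays moved. The work goes in short steps, Python scripts to look and compute and a shell command to move; the robot and the scene stay as the last step left them, time stands still between calls to the robot, and variables do not carry over. Pictures are saved under pics/ and viewed, and the job is handed in when it is done.

```bash
mkdir -p pics; ls; cat > h.py <<'E'
import numpy as np, cv2
from station import *
def snap(n,f):
    im=grab_frame(n); cv2.imwrite('pics/'+f,im); return im
def K(n):
    c=camera_info(n); f=200/np.tan(np.radians(c['vertical_fov'])/2); return c,f
def ray(n,u,v,c=None):
    c=c or camera_info(n); f=200/np.tan(np.radians(c['vertical_fov'])/2)
    d=np.array([(u-c['cx'])/f,(v-c['cy'])/f]); x=d.copy()
    for _ in range(20): x=d/(1+c['k1']*(x@x))
    R=np.array(c['R']);t=np.array(c['t'])
    return -R.T@t, R.T@np.array([x[0],x[1],1])
def atz(n,u,v,z,c=None):
    o,d=ray(n,u,v,c); return o+d*(z-o[2])/d[2]
def proj(n,X,c=None):
    c=c or camera_info(n); f=200/np.tan(np.radians(c['vertical_fov'])/2)
    p=np.array(c['R'])@np.array(X)+np.array(c['t']); x=p[:2]/p[2]
    x=x*(1+c['k1']*(x@x)); return x*f+[c['cx'],c['cy']]
E
python3 - <<'E'
from h import *
s=get_state(); print(s)
snap('scene','s0.png');snap('top','t0.png');snap('wrist','w0.png')
for n in ('scene','top','wrist'): print(camera_info(n))
E
```

```text
pics
{'t': 0.0, 'q': array([ 1.40011360e+00,  3.59379171e-01,  1.10642176e-02, -3.51986953e-04,
       -1.22409875e+00, -2.88091958e-01]), 'qd': array([ 3.76874351e-04, -2.00254607e-04, -1.26212589e-03, -2.88114996e-05,
       -4.66378057e-04, -5.99045583e-04]), 'joint_efforts': array([ 1.68687733e-03, -5.82721066e+01,  2.93046981e+01,  6.99675232e+00,
        7.06955689e-03, -1.59748488e-04]), 'eef_pos': array([0.29872313, 0.60471806, 0.20462971]), 'ee_rot': array([ 3.13994791e+00, -1.42324706e-04, -4.58894439e-01]), 'force': array([-0.28672922, -0.26618253,  0.80884256]), 'moment': array([ 0.03414656, -0.01609519,  0.04707312]), 'width': 0.08736351743657708}
{'vertical_fov': 46.25982897112205, 'cx': 323.39548848248853, 'cy': 204.0154259040334, 'k1': -0.07013401164147563, 'R': array([[ 1.02808902e-04,  9.99906635e-01, -1.36642259e-02],
       [ 7.45594940e-01, -9.18247884e-03, -6.66336152e-01],
       [-6.66399410e-01, -1.01194724e-02, -7.45526272e-01]]), 't': array([-0.01104168, -0.35045056,  1.83532657])}
{'vertical_fov': 52.276969722803216, 'cx': 312.598842870294, 'cy': 207.57861495737916, 'k1': -0.07166323064232669, 'R': array([[-0.02671599, -0.99963295,  0.00449578],
       [-0.99677054,  0.02629825, -0.07587423],
       [ 0.07572814, -0.00650832, -0.99710726]]), 't': array([-0.00168206,  0.59047224,  1.23095289])}
{'vertical_fov': 71.01284265768034, 'cx': 322.86774349243694, 'cy': 199.62644317950455, 'k1': -0.044441880670352985, 'R': array([[-0.4432458 , -0.89639915,  0.00131   ],
       [-0.8545877 ,  0.42301137,  0.30123287],
       [-0.27057903,  0.13240069, -0.95354971]]), 't': array([ 0.67452366, -0.03724592,  0.39054137])}
```

View pics/s0.png

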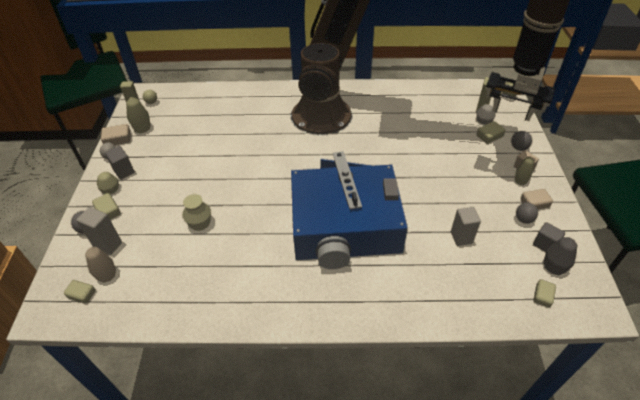

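View pics/t0.png

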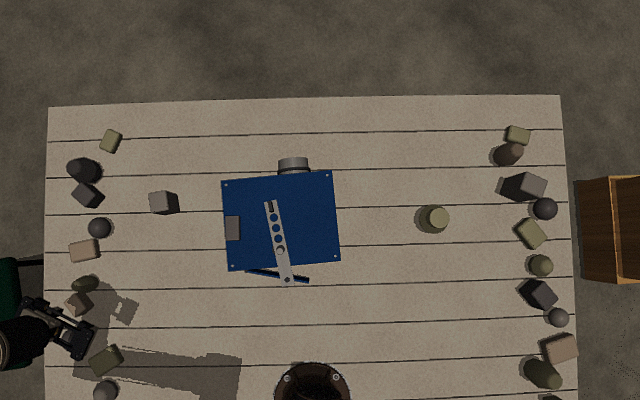

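View pics/w0.png

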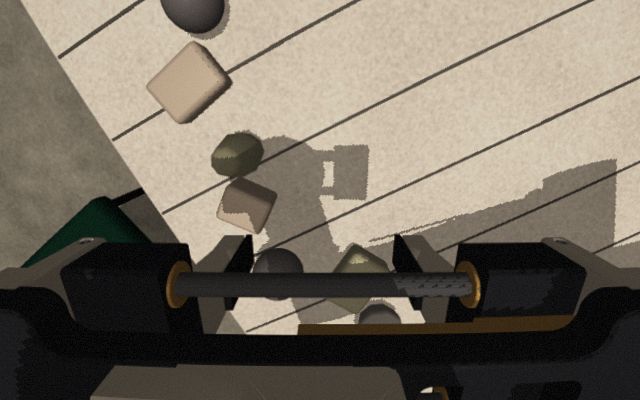

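```bash
python3 - <<'E'
import cv2
im=cv2.imread('pics/t0.png');c=im[80:280,180:420];cv2.imwrite('pics/t0c.png',cv2.resize(c,(720,600),interpolation=cv2.INTER_CUBIC))
E
```

```text
(no output)
```

View pics/t0c.png

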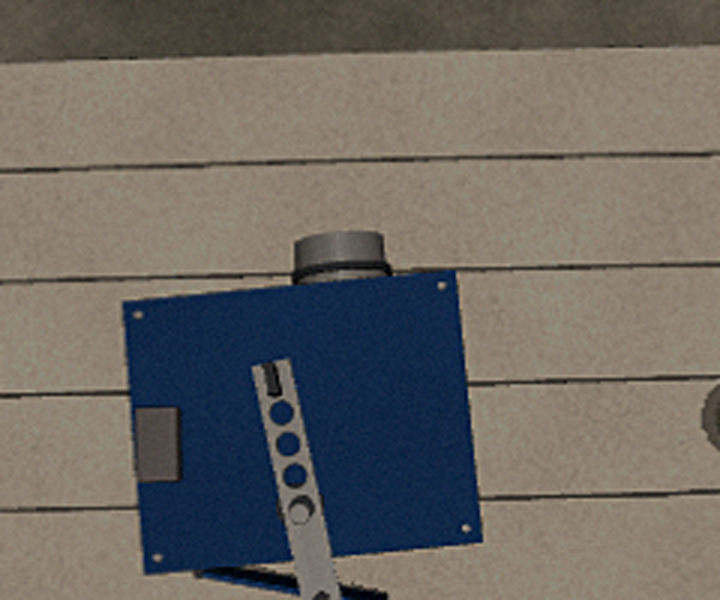

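```bash
cat > m.py <<'E'
from h import *
c=camera_info('top')
def T(u,v,z): return atz('top',180+u/3,80+v/3,z,c)
C=np.array([T(123,302,.12),T(456,270,.12),T(482,542,.12),T(145,575,.12)])
print(C.round(4)); 
# corners: TL is far(+x) left(+y)
loc=np.array([[.13,.16],[.13,-.16],[-.13,-.16],[-.13,.16]])
A=C[:,:2]-C[:,:2].mean(0)
th=np.arctan2((loc[:,0]*A[:,1]-loc[:,1]*A[:,0]).sum(),(loc*A).sum())
ctr=C[:,:2].mean(0); print('box',ctr,th)
R=np.array([[np.cos(th),-np.sin(th)],[np.sin(th),np.cos(th)]])
print('resid',(A-loc@R.T).round(4))
W=lambda p:ctr+R@np.array(p)
print('pin nominal',W([-.081,.005]),'hinge',W([-.134,.110]))
head=T(301,511,.145);print('head seen',head, 'box', R.T@(head[:2]-ctr))
for n,u,v in (('h2',294,475),('h3',288,443),('h4',281,412)):print(n,T(u,v,.137))
print('pivot',T(320,597,.137)); print('tab top',T(271,379,.169))
print('bar end corners',T(251,367,.137),T(288,359,.137))
E
python3 m.py
python3 - <<'E'
import cv2
im=cv2.imread('pics/t0.png');c=im[180:300,220:340];cv2.imwrite('pics/t0d.png',cv2.resize(c,(600,600),interpolation=cv2.INTER_CUBIC))
im=cv2.imread('pics/s0.png');c=im[140:280,270:430];cv2.imwrite('pics/s0c.png',cv2.resize(c,(640,560),interpolation=cv2.INTER_CUBIC))
E
```

```text
[[ 0.6668  0.2429  0.12  ]
 [ 0.689  -0.075   0.12  ]
 [ 0.431  -0.0916  0.12  ]
 [ 0.4083  0.225   0.12  ]]
box [0.54880559 0.0753275 ] 0.06904574279408063
resid [[-0.0006 -0.001 ]
 [-0.0005  0.0003]
 [ 0.0009  0.0016]
 [ 0.0003 -0.0009]]
pin nominal [0.46765364 0.07472732] hinge [0.40753588 0.17582062]
head seen [0.46520078 0.0754355  0.145     ] box [-0.08339815  0.00587572]
h2 [0.49837048 0.08179994 0.137     ]
h3 [0.52813953 0.08674654 0.137     ]
h4 [0.55710665 0.0926706  0.137     ]
pivot [0.38558979 0.06029842 0.137     ]
tab top [0.58550714 0.0982718  0.169     ]
bar end corners [0.59984062 0.11984572 0.137     ] [0.6064146  0.08517328 0.137     ]
```

View pics/t0d.png

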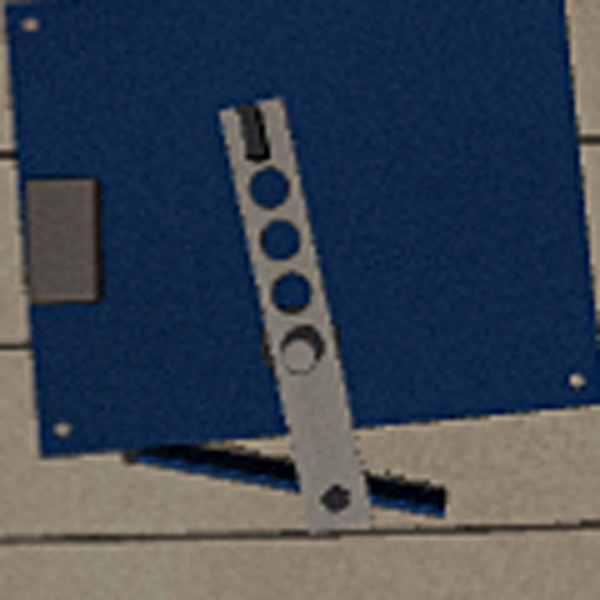

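View pics/s0c.png

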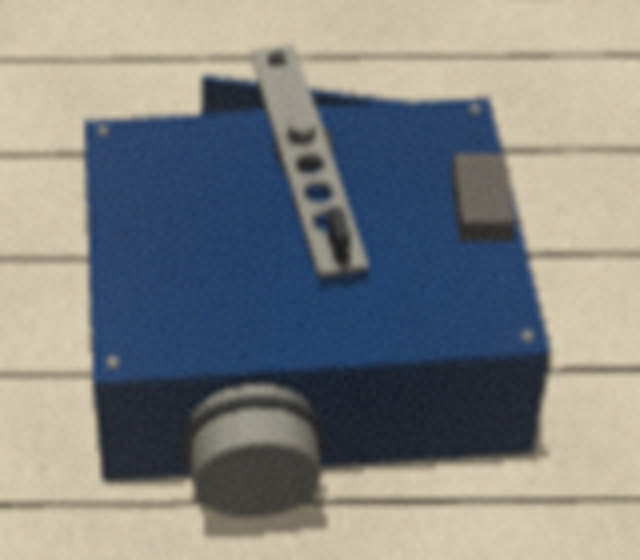

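```bash
cat >> m.py <<'E'
print('-----')
def U(u,v,z): return atz('top',220+u/5,180+v/5,z,c)[:2]
piv=U(335,497,.138); hs=[U(291,292,.137),U(280,239,.137),U(269,187,.137)]
hd=U(301,352,.145)
hinge=W([-.134,.110])
print('piv',piv,'r hinge',np.linalg.norm(piv-hinge)); 
for h in hs: d=h-piv; print(h,np.linalg.norm(d),np.arctan2(d[1],d[0]))
print('head',hd,R.T@(hd-ctr),np.linalg.norm(hd-piv))
for p in ((25,178),(103,178),(32,300),(100,302)): print('stone',U(*p,.144))
d=piv-hinge; dl=R.T@d; print('flap angle', np.arctan2(-dl[0],-dl[1]))
E
python3 m.py | sed -n '/---/,$p'
```

```text
-----
piv [0.38456567 0.05934298] r hinge 0.11872098007126128
[0.49817128 0.08124788] 0.11569813733226464 0.19047779313638105
[0.5277686  0.08675416] 0.14580278680331604 0.18912726533563737
[0.5569108  0.09230221] 0.1754683797556333 0.18895818242959506
head [0.46502728 0.07580682] [-0.08354563  0.00625812] 0.08212872679176801
stone [0.56506134 0.22736492]
stone [0.56393365 0.18384829]
stone [0.49733921 0.22427664]
stone [0.49531022 0.18651382]
flap angle 0.26375426880526803
```

```bash
cat > plan.py <<'E'
from h import *
from scipy.spatial.transform import Rotation as Ro
from scipy.optimize import brentq
th=.06905; ctr=np.array([.5488,.0753])
Rb=np.array([[np.cos(th),-np.sin(th)],[np.sin(th),np.cos(th)]])
hinge=ctr+Rb@[-.134,.110]
HEAD=np.array([.4651,.0758])
def pivot(phi): return hinge+Rb@(-.12*np.array([np.sin(phi),np.cos(phi)]))
def bar(L,t,head=None,back=0.):
    "pose so that bar point at L (horizontal L cos t) is over head + back along bar"
    head=HEAD if head is None else np.array(head)
    # use mid-thickness centre: horizontal dist L cos t - .0025 sin t
    D=L*np.cos(t)-.0025*np.sin(t)-back
    phi=brentq(lambda p: np.linalg.norm(pivot(p)-head)-D,0.0,1.3)
    d=head-pivot(phi); return phi,np.arctan2(d[1],d[0])
def tool(phi,yaw,t,up=.008,along=0.):
    Rbar=Ro.from_euler('ZY',[yaw,-t]); p=pivot(phi)
    tcp=np.array([*p,.132])+Rbar.apply([.206+along,0,up])
    Rt=Rbar*Ro.from_euler('z',np.pi)*Ro.from_euler('x',np.pi)
    return tcp,Rt
def delta(p0,R0,p1,R1):
    s=R0.inv().apply(p1-p0); r=(R0.inv()*R1).as_rotvec()
    return s,r
def cur():
    s=get_state(); return s['eef_pos'],Ro.from_euler('xyz',s['ee_rot']),s
def show(p1,R1,p0=None,R0=None):
    p,R,s=cur()
    if p0 is None:p0,R0=p,R
    d,r=delta(p0,R0,p1,R1)
    print('t%.1f'%s['t'],'shift mm',(d*1e3).round(1),'norm',(d/.5).round(4),'| turn norm',(r/np.pi).round(4),'F',s['force'].round(1),'M',s['moment'].round(2))
if __name__=='__main__':
    for L in (.086,.100,.12,.146):
        for t in (0,.2,.25):
            a=bar(L,t); print(L,t,np.round(a,3),tool(*a,t)[0].round(4))
E
python3 plan.py
python3 -m inch '[[[0,0,-0.04,0,0,0,0.4],[0.0743,0.0503,0,0,0,0,0.4],[0.0743,0.0503,0,0,0,0,0.4],[0.0743,0.0503,0,0,0,0,0.4],[0.0743,0.0503,0,0,0,0,0.4],[0.0743,0.0503,0,0,0,0,0.4],[0.0743,0.0503,0,0,0,0,0.4],[0.0743,0.0503,0,0,0,0,0.4],[0.0743,0.0503,0,0,0,0,0.4],[0.0743,0.0503,0,0,0,0,0.4],[0.0743,0.0503,0,0,0,0,0.4],[0.0743,0.0503,0,0,0,0,0.4],[0.0743,0.0503,0,0,0,0,0.4],[0.0743,0.0503,0,0,0,0,0.4]]]' 20
```

```text
0.086 0 [0.294 0.199] [0.5827 0.0995 0.14  ]
0.086 0.2 [0.274 0.21 ] [0.579  0.1001 0.1808]
0.086 0.25 [0.264 0.216] [0.5773 0.1004 0.1907]
0.1 0 [0.423 0.126] [0.5703 0.0891 0.14  ]
0.1 0.2 [0.4   0.139] [0.5669 0.09   0.1808]
0.1 0.25 [0.389 0.145] [0.5654 0.0905 0.1907]
0.12 0 [0.616 0.021] [0.5511 0.0776 0.14  ]
0.12 0.2 [0.588 0.036] [0.5482 0.0788 0.1808]
0.12 0.25 [0.573 0.044] [0.547  0.0794 0.1907]
0.146 0 [ 0.884 -0.122] [0.5247 0.0685 0.14  ]
0.146 0.2 [ 0.848 -0.102] [0.5225 0.0699 0.1808]
0.146 0.25 [ 0.829 -0.093] [0.5216 0.0706 0.1907]
t: 1.55
eef_pos: [0.5877, 0.0964, 0.2255]
ee_rot: [-3.142, 0.0, -0.459]
force: [-0.2, 0.2, -0.4]
width: 0.0527
```

```bash
python3 -m inch '[[[0,0,0,0,0,0.0466,0.4],[0,0,0,0,0,0.0466,0.4],[0,0,0,0,0,0.0466,0.4],[0,0,0,0,0,0.0466,0.4],[0,0,0,0,0,0.0466,0.4],[0,0,0,0,0,0.0466,0.4],[0,0,0,0,0,0.0466,0.4],[0,0,0,0,0,0.0466,0.4],[0,0,0,0,0,0.0466,0.4],[0,0,0,0,0,0.0466,0.4],[0,0,0,0,0,0.0466,0.4],[0,0,0,0,0,0.0466,0.4],[0,0,0,0,0,0.0466,0.4],[0,0,0,0,0,0.0466,0.4],[0,0,0,0,0,0.0466,0.4],[0,0,0,0,0,0.0466,0.4],[0,0,0,0,0,0.0466,0.4],[0,0,0,0,0,0,0.4]]]'
python3 - <<'E'
from plan import *
show(*tool(.264,.189,0))
print(cur()[2]['width'],cur()[2]['eef_pos'],cur()[2]['ee_rot'])
snap('wrist','w1.png')
E
```

```text
t: 3.35
eef_pos: [0.587, 0.0981, 0.2253]
ee_rot: [-3.142, -0.001, -2.95]
force: [0.3, 0.2, -0.6]
width: 0.0527
t3.4 shift mm [ 0.6 -1.2 85.3] norm [ 0.0011 -0.0024  0.1706] | turn norm [-0.     -0.0002  0.0009] F [ 0.3  0.2 -0.6] M [ 0.04 -0.18  0.01]
0.05265754139095942 [0.58697203 0.09808268 0.22529345] [-3.14154279e+00 -5.18422414e-04 -2.94987852e+00]
```

View pics/w1.png

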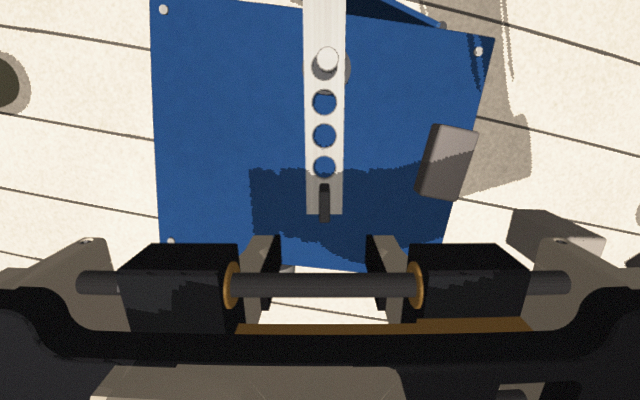

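```bash
python3 - <<'E'
import cv2
im=cv2.imread('pics/w1.png');c=im[30:240,270:380];cv2.imwrite('pics/w1c.png',cv2.resize(c,None,fx=2.8,fy=2.8,interpolation=cv2.INTER_CUBIC)[:600])
E
```

```text
(no output)
```

View pics/w1c.png

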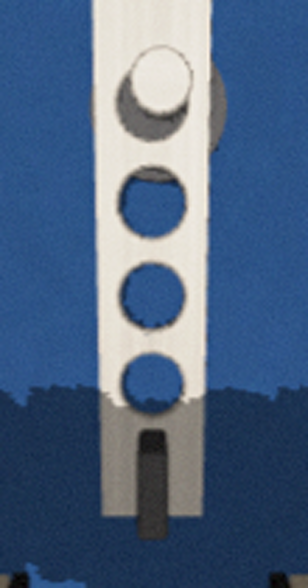

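```bash
python3 - <<'E'
from plan import *
c=camera_info('wrist')
P=lambda u,v,z: atz('wrist',u,v,z,c)[:2]
hd=P(327.9,58.6,.145); print('head',hd)
hs=[P(*x,.137) for x in ((324.3,67.5),(324.3,102.1),(324.6,135.4),(324.6,166.4))]
print(np.round(hs,4)); d=hs[3]-hs[0]; print(np.linalg.norm(d),np.arctan2(d[1],d[0])); 
print('tab',P(324.3,206.8,.169))
y=np.array([np.cos(.189),np.sin(.189)])
for h,L in zip(hs,(.086,.116,.146,.176)): print('piv est',h-y*L)
print('head rel hole1 (along,across)', (hd-hs[0])@y, (hd-hs[0])@[-y[1],y[0]])
E
```

```text
head [0.46415115 0.07773982]
[[0.4705 0.076 ]
 [0.4989 0.0817]
 [0.5278 0.0878]
 [0.5564 0.0935]]
0.08771702723810139 0.2015077763459878
tab [0.58595399 0.09899028]
piv est [0.38601178 0.05980229]
piv est [0.38494082 0.05986763]
piv est [0.38438133 0.06032234]
piv est [0.3835566  0.06044966]
head rel hole1 (along,across) -0.0058820441491119315 0.002937533055512601
```

```bash
python3 -m inch '[[[0,0,0.04,0,0,0,0.4],[0,0,0.04,0,0,0,0.4],[0,0,0.04,0,0,0,0.4],[0,0,0.035,0,0,0,0.4],[0,0,0.015,0,0,0,0.4],[0,0,0,0,0,0,0.4]]]' 20
python3 - <<'E'
from plan import *
show(*tool(.264,.189,0))
snap('wrist','w2.png')
E
```

```text
t: 4.0
eef_pos: [0.5866, 0.0978, 0.1396]
ee_rot: [-3.141, -0.002, -2.945]
force: [-0.5, 0.1, -0.3]
width: 0.0525
t4.0 shift mm [ 0.2 -1.1 -0.4] norm [ 0.0003 -0.0021 -0.0009] | turn norm [-0.0002 -0.0007  0.0024] F [-0.5  0.1 -0.3] M [-0.01 -0.17  0.  ]
```

View pics/w2.png

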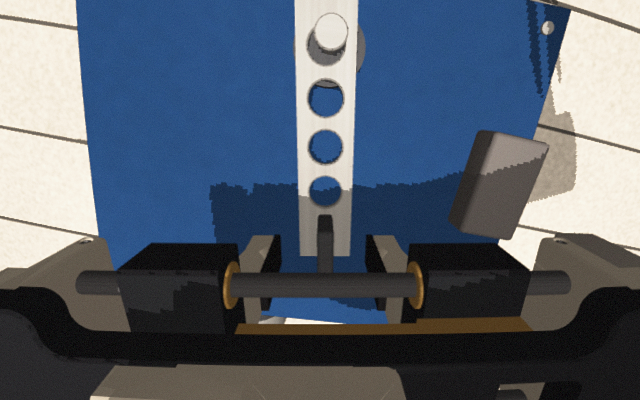

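```bash
python3 -m inch '[[[0,0,0,0,0,0,0.95],[0,0,0,0,0,0,0.95],[0,0,0,0,0,0,0.95],[0,0,0,0,0,0,0.95],[0,0,0,0,0,0,0.95]]]' 20
python3 - <<'E'
from plan import *
show(*tool(.264,.189,0))
im=snap('wrist','w3.png');c=im[0:220,250:400];cv2.imwrite('pics/w3c.png',cv2.resize(c,None,fx=2.7,fy=2.7,interpolation=cv2.INTER_CUBIC))
E
```

```text
t: 4.55
eef_pos: [0.5872, 0.0982, 0.1408]
ee_rot: [3.141, 0.0, -2.947]
force: [0.2, -0.1, 0.3]
width: 0.0182
t4.5 shift mm [ 0.9 -1.3  0.8] norm [ 0.0018 -0.0025  0.0016] | turn norm [0.     0.0001 0.0016] F [ 0.2 -0.1  0.3] M [ 0.07 -0.15 -0.01]
```

View pics/w3c.png

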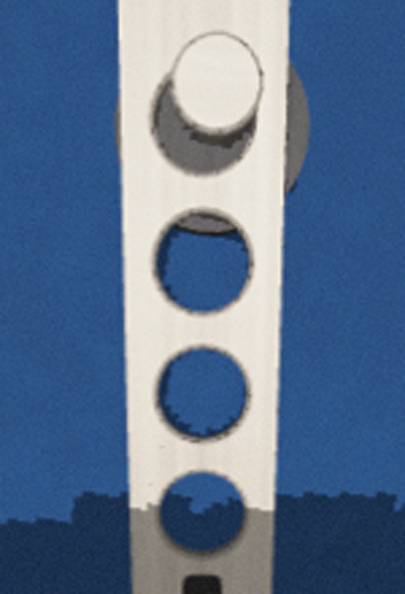

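```bash
sed -i 's/^HEAD=.*/HEAD=np.array([.4642,.0770])/' plan.py
python3 -m inch '[[[0,0,0,0,0,0,0.95],[0,0,0,0,0,0,0.95],[0,0,0,0,0,0,0.95]]]' 20
python3 - <<'E'
from plan import *
p0=tool(.264,.189,0)
a=bar(.086,0); print(a); p1=tool(*a,0); show(*p1,*p0); show(*p0)
for t in (.04,.1,.2):
    a=bar(.086,t); p2=tool(*a,t); print(t,a);show(*p2,*p1); p1=p2
E
```

```text
t: 4.9
eef_pos: [0.5872, 0.0982, 0.1406]
ee_rot: [3.141, 0.0, -2.948]
force: [-0.6, 0.9, 1.1]
width: 0.0094
(0.29956883649928195, np.float64(0.21125667851078475))
t4.9 shift mm [4.  6.3 0. ] norm [0.008  0.0125 0.    ] | turn norm [ 0.      0.     -0.0071] F [-0.6  0.9  1.1] M [ 0.33  0.02 -0.04]
t4.9 shift mm [ 0.8 -1.3  0.6] norm [ 0.0017 -0.0027  0.0013] | turn norm [0.     0.     0.0016] F [-0.6  0.9  1.1] M [ 0.33  0.02 -0.04]
0.04 (0.29801333994654006, np.float64(0.21218494373725433))
t4.9 shift mm [ 0.3  0.1 -8.2] norm [ 0.0006  0.0002 -0.0165] | turn norm [-0.     -0.0127 -0.0003] F [-0.6  0.9  1.1] M [ 0.33  0.02 -0.04]
0.1 (0.2933112236401241, np.float64(0.21499462194582064))
t4.9 shift mm [  0.3   0.3 -12.3] norm [ 0.0007  0.0007 -0.0246] | turn norm [-0.0001 -0.0191 -0.0009] F [-0.6  0.9  1.1] M [ 0.33  0.02 -0.04]
0.2 (0.2792266319788263, np.float64(0.2234441279339507))
t4.9 shift mm [  0.3   1.  -20.4] norm [ 0.0006  0.002  -0.0407] | turn norm [-0.0004 -0.0318 -0.0027] F [-0.6  0.9  1.1] M [ 0.33  0.02 -0.04]
```

```bash
python3 -m inch '[[[0.004,0.0062,0,0,0,-0.0036,0.95],[0.004,0.0062,0,0,0,-0.0035,0.95],[0,0,0,0,0,0,0.95],[0,0,0,0,0,0,0.95]]]' 20
python3 - <<'E'
from plan import *
show(*tool(*bar(.086,0),0))
im=snap('wrist','w4.png');c=im[0:220,250:400];cv2.imwrite('pics/w4c.png',cv2.resize(c,None,fx=2.7,fy=2.7,interpolation=cv2.INTER_CUBIC))
E
```

```text
t: 5.3
eef_pos: [0.582, 0.1038, 0.1407]
ee_rot: [3.141, 0.0, -2.925]
force: [1.4, 1.5, 0.6]
width: 0.0097
t5.3 shift mm [ 0.9 -1.5  0.7] norm [ 0.0017 -0.003   0.0014] | turn norm [0.0001 0.0001 0.0017] F [1.4 1.5 0.6] M [ 0.7  -0.63 -0.08]
```

View pics/w4c.png

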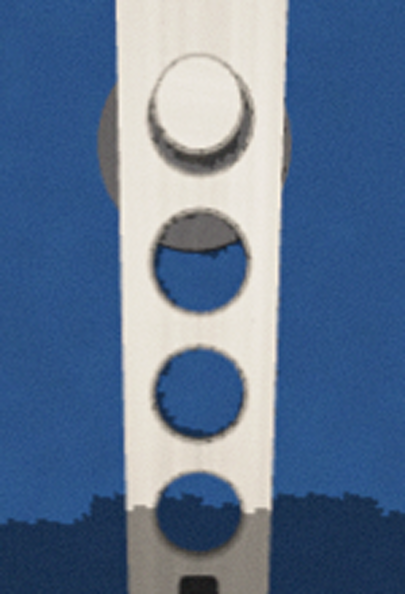

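```bash
python3 - <<'E'
from plan import *
c=camera_info('wrist'); e=np.array([np.cos(.2113),np.sin(.2113)]);n=np.array([-e[1],e[0]])
P=lambda u,v,z: atz('wrist',250+u/2.7,v/2.7,z,c)[:2]
hd=P(200.5,104,.145);hs=[P(u,v,.137) for u,v in ((201,120),(201,261),(200,394),(199.5,512))]
for h in hs: print(((hd-h)@e*1e3).round(1),((hd-h)@n*1e3).round(1))
print(hd,np.linalg.norm(hs[3]-hs[0]))
# check: predicted head pixel circle if concentric
E
```

```text
-1.4 -0.2
-30.5 -0.3
-60.4 -0.3
-89.5 -0.4
[0.46410271 0.07843988] 0.088163740696197
```

```bash
python3 - <<'E'
from plan import *
a=bar(.086,0);p1=tool(*a,0)
h2=np.array([.4630,.0766])
for t in (0.0,.04,.07,.1,.15,.2):
    a=bar(.086,t,h2); p2=tool(*a,t); print(t,a);show(*p2,*p1); p1=p2
E
sed -i 's/^HEAD=.*/HEAD=np.array([.4630,.0766])/' plan.py
```

```text
0.0 (0.3111606901628666, np.float64(0.2026347054194534))
t5.3 shift mm [ 1.3 -1.2 -0. ] norm [ 0.0025 -0.0023 -0.    ] | turn norm [ 0.     -0.      0.0027] F [1.  1.3 0.5] M [ 0.77 -0.62 -0.04]
0.04 (0.3096029987373011, np.float64(0.20357012320120077))
t5.3 shift mm [ 0.3  0.1 -8.2] norm [ 0.0006  0.0002 -0.0165] | turn norm [-0.     -0.0127 -0.0003] F [1.  1.3 0.5] M [ 0.77 -0.62 -0.04]
0.07 (0.30760347167733143, np.float64(0.20477177500730803))
t5.3 shift mm [ 0.1  0.1 -6.2] norm [ 0.0002  0.0003 -0.0123] | turn norm [-0.     -0.0095 -0.0004] F [1.  1.3 0.5] M [ 0.77 -0.62 -0.04]
0.1 (0.3048942467319868, np.float64(0.2064015690837265))
t5.3 shift mm [ 0.   0.2 -6.2] norm [ 0.0001  0.0004 -0.0123] | turn norm [-0.     -0.0095 -0.0005] F [1.  1.3 0.5] M [ 0.77 -0.62 -0.04]
0.15 (0.2988117292184377, np.float64(0.2100676015023168))
t5.3 shift mm [  0.    0.4 -10.2] norm [ 0.      0.0009 -0.0204] | turn norm [-0.0001 -0.0159 -0.0012] F [1.  1.3 0.5] M [ 0.77 -0.62 -0.04]
0.2 (0.29078976865858536, np.float64(0.21491762997506067))
t5.3 shift mm [ -0.2   0.6 -10.2] norm [-0.0004  0.0011 -0.0203] | turn norm [-0.0003 -0.0159 -0.0015] F [1.  1.3 0.5] M [ 0.77 -0.62 -0.04]
```

```bash
python3 -m inch '[[[0.0025,-0.0023,0,0,0,0.0027,0.95],[0,0,0,0,0,0,0.95],[0.0003,0.0001,-0.0062,0,-0.0048,-0.0001,0.95],[0.0002,0.0001,-0.0062,0,-0.0048,-0.0001,0.95],[0,0,0,0,0,0,0.95]]]' 20
python3 - <<'E'
from plan import *
show(*tool(*bar(.086,.03),.03))
im=snap('wrist','w5.png');c=im[0:220,250:400];cv2.imwrite('pics/w5c.png',cv2.resize(c,None,fx=2.7,fy=2.7,interpolation=cv2.INTER_CUBIC))
E
```

```text
t: 5.85
eef_pos: [0.58, 0.1017, 0.1471]
ee_rot: [3.142, 0.031, -2.933]
force: [0.8, 0.8, -1.0]
width: 0.0098
t5.8 shift mm [-0.1 -1.   1. ] norm [-0.0002 -0.002   0.0019] | turn norm [0.0001 0.0002 0.0016] F [ 0.8  0.8 -1. ] M [ 0.22 -0.25 -0.12]
```

View pics/w5c.png

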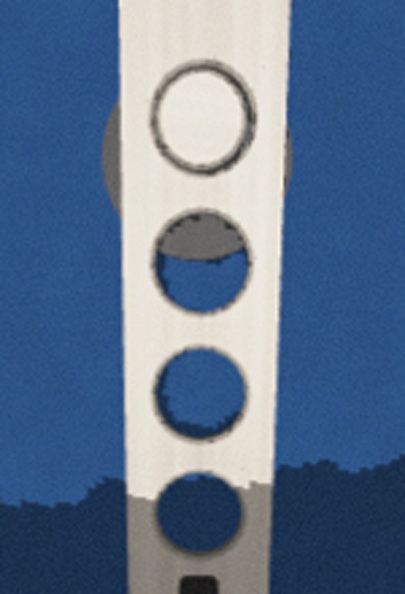

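```bash
python3 -m inch '[[[0.0001,0.0001,-0.0082,0,-0.0063,-0.0002,0.95],[0.0001,0.0002,-0.0082,0,-0.0064,-0.0003,0.95],[0,0,0,0,0,0,0.95]]]' 20
python3 - <<'E'
from plan import *
show(*tool(*bar(.086,.07),.07))
im=snap('wrist','w6.png');c=im[0:220,250:400];cv2.imwrite('pics/w6c.png',cv2.resize(c,None,fx=2.7,fy=2.7,interpolation=cv2.INTER_CUBIC))
E
```

```text
t: 6.2
eef_pos: [0.5797, 0.102, 0.1556]
ee_rot: [3.142, 0.071, -2.931]
force: [-0.7, -0.3, -1.0]
width: 0.0095
t6.2 shift mm [ 0.1 -1.1  1.3] norm [ 0.0003 -0.0022  0.0025] | turn norm [0.0002 0.0005 0.0017] F [-0.7 -0.3 -1. ] M [ 0.11  0.47 -0.06]
```

View pics/w6c.png

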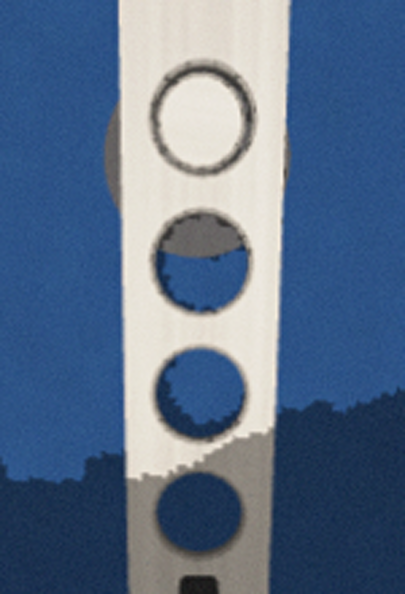

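```bash
python3 -m inch '[[[0,0.0002,-0.0062,0,-0.0048,-0.0002,0.95],[0,0.0002,-0.0062,0,-0.0047,-0.0003,0.95],[0,0.0004,-0.0102,0,-0.008,-0.0006,0.95],[0,0.0005,-0.0102,0,-0.0079,-0.0006,0.95],[0,0,0,0,0,0,0.95]]]' 20
python3 - <<'E'
from plan import *
show(*tool(*bar(.086,.15),.15))
im=snap('wrist','w7.png');c=im[0:220,250:400];cv2.imwrite('pics/w7c.png',cv2.resize(c,None,fx=2.7,fy=2.7,interpolation=cv2.INTER_CUBIC))
E
```

```text
t: 6.75
eef_pos: [0.5783, 0.1024, 0.1725]
ee_rot: [-3.141, 0.153, -2.926]
force: [-0.6, 0.2, -1.6]
width: 0.01
t6.8 shift mm [ 0.6 -1.2  1.8] norm [ 0.0012 -0.0024  0.0035] | turn norm [0.0002 0.0009 0.0019] F [-0.6  0.2 -1.6] M [ 0.02  0.68 -0.04]
```

View pics/w7c.png

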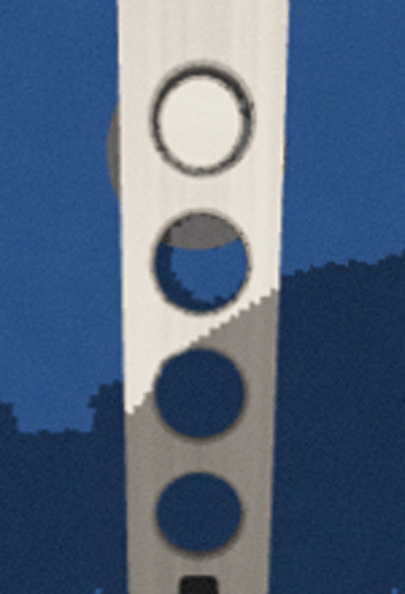

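```bash
python3 - <<'E'
from plan import *
p1=tool(*bar(.086,.15),.15)
for L,t in ((.086,.2),(.086,.25),(.096,.25),(.106,.25),(.116,.25),(.126,.25),(.136,.25),(.146,.25)):
    a=bar(L,t); p2=tool(*a,t); print(L,t,np.round(a,3),end=' ');show(*p2,*p1); p1=p2
E
```

```text
0.086 0.2 [0.291 0.215] t6.8 shift mm [ -0.2   0.6 -10.2] norm [-0.0004  0.0011 -0.0203] | turn norm [-0.0003 -0.0159 -0.0015] F [-1.3  0.1 -1.9] M [-0.04  0.6  -0.01]
0.086 0.25 [0.281 0.221] t6.8 shift mm [ -0.4   0.7 -10.1] norm [-0.0008  0.0014 -0.0201] | turn norm [-0.0004 -0.0159 -0.0019] F [-1.3  0.1 -1.9] M [-0.04  0.6  -0.01]
0.096 0.25 [0.371 0.167] t6.8 shift mm [ 9.5 -5.6 -2.4] norm [ 0.0191 -0.0113 -0.0049] | turn norm [ 0.0042 -0.      0.0165] F [-1.3  0.1 -1.9] M [-0.04  0.6  -0.01]
0.106 0.25 [0.462 0.114] t6.8 shift mm [ 9.5 -5.1 -2.4] norm [ 0.019  -0.0101 -0.0049] | turn norm [ 0.0042 -0.      0.0163] F [-1.3  0.1 -1.9] M [-0.04  0.6  -0.01]
0.116 0.25 [0.555 0.062] t6.8 shift mm [ 9.5 -4.5 -2.4] norm [ 0.019  -0.0091 -0.0049] | turn norm [ 0.0042 -0.      0.0163] F [-1.3  0.1 -1.9] M [-0.04  0.6  -0.01]
0.126 0.25 [0.651 0.009] t6.8 shift mm [ 9.5 -4.  -2.4] norm [ 0.019  -0.0081 -0.0048] | turn norm [0.0042 0.     0.0164] F [-1.3  0.1 -1.9] M [-0.04  0.6  -0.01]
0.136 0.25 [ 0.75  -0.045] t6.8 shift mm [ 9.5 -3.6 -2.4] norm [ 0.019  -0.0072 -0.0048] | turn norm [ 0.0042 -0.      0.0166] F [-1.3  0.1 -1.9] M [-0.04  0.6  -0.01]
0.146 0.25 [ 0.852 -0.101] t6.8 shift mm [ 9.5 -3.1 -2.4] norm [ 0.0189 -0.0063 -0.0048] | turn norm [ 0.0043 -0.      0.017 ] F [-1.3  0.1 -1.9] M [-0.04  0.6  -0.01]
```

```bash
python3 -m inch '[[[-0.0004,0.0011,-0.0203,-0.0003,-0.0159,-0.0015,0.95],[-0.0008,0.0014,-0.0201,-0.0004,-0.0159,-0.0019,0.95],[0.0095,-0.0057,-0.0025,0.0021,0,0.0082,0.95],[0.0095,-0.0057,-0.0025,0.0021,0,0.0082,0.95],[0.0095,-0.0051,-0.0024,0.0021,0,0.0082,0.95],[0.0095,-0.0051,-0.0024,0.0021,0,0.0082,0.95]]]' 20
python3 - <<'E'
from plan import *
show(*tool(*bar(.106,.25),.25))
E
```

```text
t: 7.4
eef_pos: [0.5591, 0.0892, 0.1922]
ee_rot: [-3.141, 0.252, -3.022]
force: [1.6, -0.1, -1.3]
width: 0.0095
t7.4 shift mm [ 1.7 -1.5  1.1] norm [ 0.0034 -0.003   0.0023] | turn norm [0.0003 0.0007 0.0015] F [ 1.6 -0.1 -1.3] M [ 0.07  0.09 -0.  ]
```

```bash
python3 -m inch '[[[0.0095,-0.0046,-0.0024,0.0021,0,0.0082,0.95],[0.0095,-0.0046,-0.0024,0.0021,0,0.0082,0.95],[0.0095,-0.0041,-0.0024,0.0021,0,0.0082,0.95],[0.0095,-0.0041,-0.0024,0.0021,0,0.0082,0.95],[0.0095,-0.0036,-0.0024,0.0021,0,0.0083,0.95],[0.0095,-0.0036,-0.0024,0.0021,0,0.0083,0.95],[0.0095,-0.0031,-0.0024,0.0021,0,0.0085,0.95],[0.0095,-0.0031,-0.0024,0.0021,0,0.0085,0.95],[0,0,0,0,0,0,0.95],[0,0,0,0,0,0,0.95]]]' 20
python3 - <<'E'
from plan import *
show(*tool(*bar(.146,.25),.25))
im=snap('wrist','w8.png');c=im[0:220,250:400];cv2.imwrite('pics/w8c.png',cv2.resize(c,None,fx=2.7,fy=2.7,interpolation=cv2.INTER_CUBIC))
im=snap('top','t8.png');c=im[180:300,220:340];cv2.imwrite('pics/t8d.png',cv2.resize(c,(600,600),interpolation=cv2.INTER_CUBIC))
E
```

```text
t: 8.4
eef_pos: [0.5199, 0.0726, 0.1914]
ee_rot: [-3.142, 0.25, 3.047]
force: [-0.1, 0.4, -3.2]
width: 0.0098
t8.4 shift mm [ 0.4 -1.8  0.7] norm [ 0.0008 -0.0036  0.0013] | turn norm [0.0005 0.0001 0.002 ] F [-0.1  0.4 -3.2] M [ 0.25  0.68 -0.02]
```

View pics/w8.png

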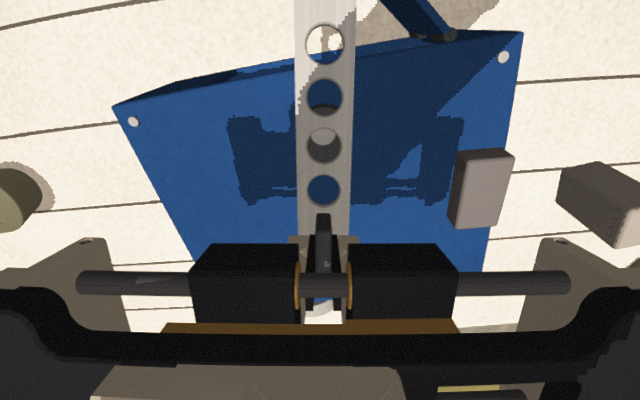

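View pics/w8c.png

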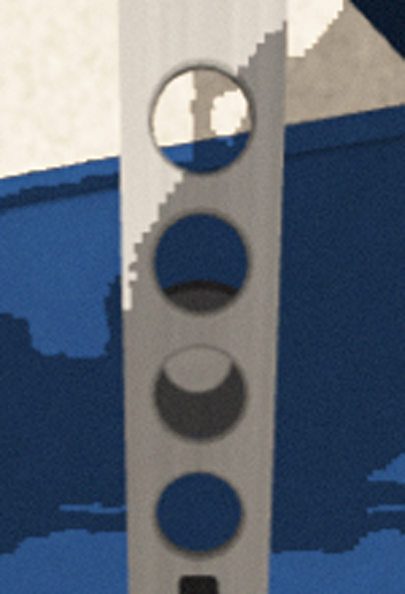

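View pics/t8d.png

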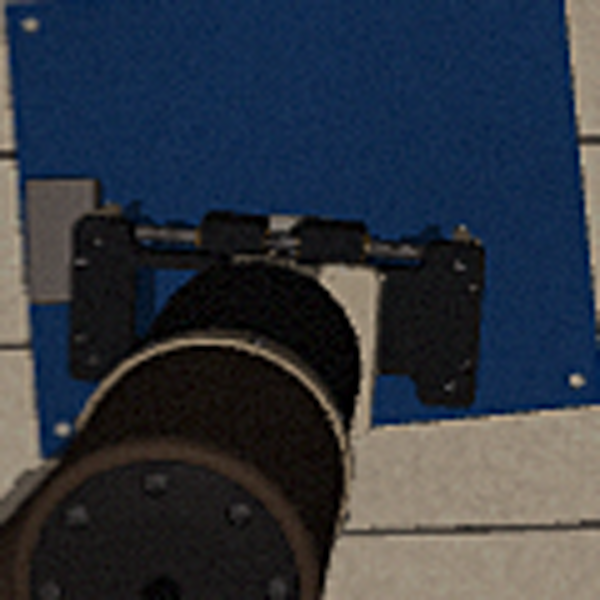

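```bash
python3 - <<'E'
from plan import *
c=camera_info('wrist')
for f,u,v in ():pass
print('head seen',atz('wrist',250+199.5/2.7,358/2.7,.145,c))
# head outline predicted for HEAD
for H in (HEAD,):
  a=np.linspace(0,2*np.pi,13)[:-1]
  pts=np.array([proj('wrist',[H[0]+.00975*np.cos(x),H[1]+.00975*np.sin(x),.145],c) for x in a]); q=(pts-[250,0])*2.7
  print(q.round(0).tolist())
# predicted holes for model bar pose
from scipy.spatial.transform import Rotation as Ro
phi,yaw=bar(.146,.25); B=Ro.from_euler('ZY',[yaw,-.25]); p=np.array([*pivot(phi),.132])
for L in (.086,.116,.146,.176): print(L,((proj('wrist',p+B.apply([L,0,.005]),c)-[250,0])*2.7).round(1))
E
```

```text
head seen [0.46291573 0.07866797 0.145     ]
[[195.0, 393.0], [213.0, 387.0], [225.0, 373.0], [228.0, 356.0], [222.0, 338.0], [207.0, 326.0], [188.0, 323.0], [170.0, 330.0], [159.0, 344.0], [156.0, 362.0], [163.0, 379.0], [177.0, 390.0]]
0.086 [192.2 115.7]
0.116 [191.7 261.2]
0.146 [191.2 394.6]
0.176 [190.8 516.3]
```

```bash
python3 - <<'E'
from plan import *
p1=tool(*bar(.146,.25),.25)
for t in (.2,.16,.12,.09,.06,.03,0):
    a=bar(.146,t); p2=tool(*a,t); print(t,np.round(a,3),end=' ');show(*p2,*p1); p1=p2
E
```

```text
0.2 [ 0.871 -0.111] t8.5 shift mm [ 1.6 -0.6  9.9] norm [ 0.0031 -0.0012  0.0197] | turn norm [0.0007 0.0159 0.0031] F [ 0.7 -0.3 -1. ] M [ 0.22  0.57 -0.05]
0.16 [ 0.883 -0.117] t8.5 shift mm [ 1.  -0.4  8. ] norm [ 0.0019 -0.0008  0.016 ] | turn norm [0.0004 0.0127 0.0021] F [ 0.7 -0.3 -1. ] M [ 0.22  0.57 -0.05]
0.12 [ 0.893 -0.123] t8.5 shift mm [ 0.7 -0.3  8.1] norm [ 0.0015 -0.0006  0.0162] | turn norm [0.0002 0.0127 0.0017] F [ 0.7 -0.3 -1. ] M [ 0.22  0.57 -0.05]
0.09 [ 0.899 -0.126] t8.5 shift mm [ 0.4 -0.2  6.1] norm [ 0.0008 -0.0004  0.0122] | turn norm [0.0001 0.0095 0.001 ] F [ 0.7 -0.3 -1. ] M [ 0.22  0.57 -0.05]
0.06 [ 0.904 -0.128] t8.5 shift mm [ 0.3 -0.1  6.1] norm [ 0.0005 -0.0003  0.0123] | turn norm [0.0001 0.0095 0.0007] F [ 0.7 -0.3 -1. ] M [ 0.22  0.57 -0.05]
0.03 [ 0.907 -0.13 ] t8.5 shift mm [ 0.1 -0.1  6.2] norm [ 0.0002 -0.0002  0.0123] | turn norm [0.     0.0095 0.0005] F [ 0.7 -0.3 -1. ] M [ 0.22  0.57 -0.05]
0 [ 0.908 -0.131] t8.5 shift mm [-0.  -0.   6.2] norm [-0.     -0.0001  0.0124] | turn norm [0.     0.0095 0.0003] F [ 0.7 -0.3 -1. ] M [ 0.22  0.57 -0.05]
```

```bash
python3 -m inch '[[[0.0031,-0.0012,0.0197,0.0007,0.0159,0.0031,0.95],[0.0019,-0.0008,0.016,0.0004,0.0127,0.0021,0.95],[0.0015,-0.0006,0.0162,0.0002,0.0127,0.0017,0.95],[0,0,0,0,0,0,0.95],[0,0,0,0,0,0,0.95]]]' 20
python3 - <<'E'
from plan import *
show(*tool(*bar(.146,.12),.12))
im=snap('wrist','w9.png');c=im[0:220,250:400];cv2.imwrite('pics/w9c.png',cv2.resize(c,None,fx=2.7,fy=2.7,interpolation=cv2.INTER_CUBIC))
c=camera_info('wrist');H=HEAD
a=np.linspace(0,2*np.pi,5)[:-1]
pts=np.array([proj('wrist',[H[0]+.00975*np.cos(x),H[1]+.00975*np.sin(x),.145],c) for x in a]);print('head',((pts-[250,0])*2.7).round(0).tolist())
t=.12;phi,yaw=bar(.146,t); B=Ro.from_euler('ZY',[yaw,-t]); p=np.array([*pivot(phi),.132])
for L in (.116,.146,.176): print(L,((proj('wrist',p+B.apply([L,0,.005]),c)-[250,0])*2.7).round(1))
E
```

```text
t: 9.0
eef_pos: [0.5222, 0.0707, 0.165]
ee_rot: [-3.141, 0.121, 3.024]
force: [1.1, -0.2, -2.0]
width: 0.0095
t9.0 shift mm [ 0.6 -1.4  0.3] norm [ 0.0012 -0.0028  0.0007] | turn norm [0.     0.0003 0.0016] F [ 1.1 -0.2 -2. ] M [ 0.09 -0.35 -0.12]
head [[197.0, 423.0], [231.0, 381.0], [188.0, 346.0], [154.0, 390.0]]
0.116 [192.5 259.9]
0.146 [192.1 393.4]
0.176 [191.7 515.1]
```

View pics/w9c.png

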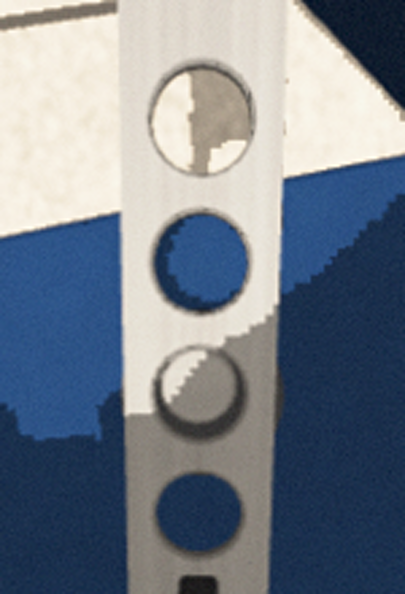

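```bash
python3 -m inch '[[[0.0004,-0.0003,0.0061,0,0.0048,0.0005,0.95],[0.0004,-0.0003,0.0061,0,0.0048,0.0005,0.95],[0.0003,-0.0002,0.0061,0,0.0048,0.0004,0.95],[0.0002,-0.0002,0.0061,0,0.0047,0.0003,0.95],[0,0,0,0,0,0,0.95]]]' 20
python3 - <<'E'
from plan import *
show(*tool(*bar(.146,.06),.06))
im=snap('wrist','w10.png');c=im[0:220,250:400];cv2.imwrite('pics/w10c.png',cv2.resize(c,None,fx=2.7,fy=2.7,interpolation=cv2.INTER_CUBIC))
E
```

```text
t: 9.55
eef_pos: [0.5222, 0.0702, 0.1523]
ee_rot: [-3.141, 0.059, 3.018]
force: [1.3, 0.8, -1.8]
width: 0.0095
t9.6 shift mm [-0.1 -1.3 -0. ] norm [-0.0001 -0.0025 -0.0001] | turn norm [ 0.     -0.0004  0.0016] F [ 1.3  0.8 -1.8] M [ 0.25 -0.41 -0.05]
```

View pics/w10c.png

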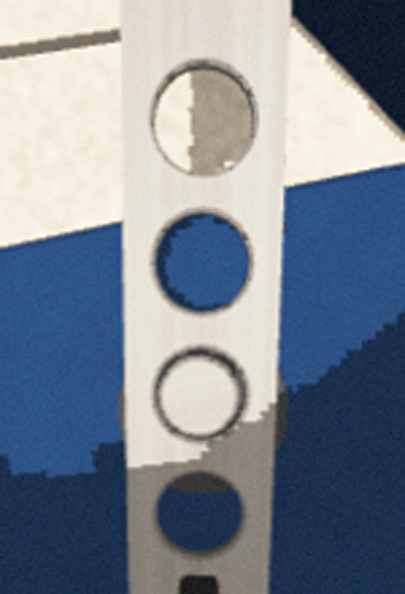

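```bash
python3 -m inch '[[[0.0001,-0.0001,0.0061,0,0.0048,0.0003,0.95],[0.0001,-0.0001,0.0062,0,0.0047,0.0002,0.95],[0,0,0.0062,0,0.0048,0.0002,0.95],[0,0,0.0062,0,0.0047,0.0001,0.95],[0,0,0,0,0,0,0.95]]]' 20
python3 - <<'E'
from plan import *
show(*tool(*bar(.146,0),0))
im=snap('wrist','w11.png');c=im[0:220,250:400];cv2.imwrite('pics/w11c.png',cv2.resize(c,None,fx=2.7,fy=2.7,interpolation=cv2.INTER_CUBIC))
E
```

```text
t: 10.1
eef_pos: [0.5226, 0.0702, 0.1406]
ee_rot: [3.142, -0.001, 3.016]
force: [-0.0, 0.6, 2.6]
width: 0.0094
t10.1 shift mm [-0.  -1.4  0.6] norm [-0.0001 -0.0028  0.0011] | turn norm [ 0.     -0.0003  0.0017] F [-0.   0.6  2.6] M [ 0.37 -0.06 -0.1 ]
```

View pics/w11c.png

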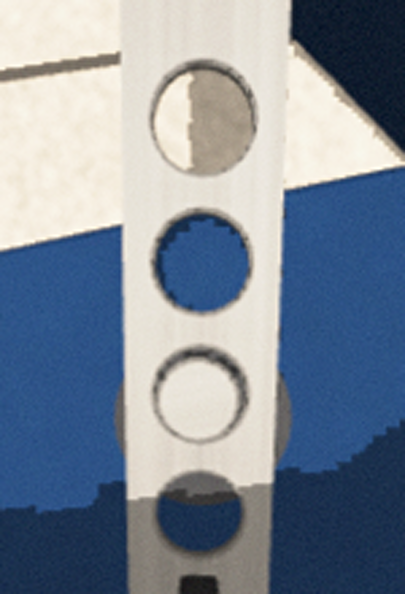

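```bash
python3 - <<'E'
from plan import *
p1=tool(*bar(.146,0),0)
h=HEAD+Rb@[.004,0]
a=bar(.146,0,h);print(a);show(*tool(*a,0),*p1)
E
```

```text
(0.8652921448529706, np.float64(-0.10284448515520152))
t10.2 shift mm [-3.9  2.5  0. ] norm [-0.0078  0.0049  0.    ] | turn norm [ 0.      0.     -0.0088] F [0.4 1.5 0.9] M [ 0.35 -0.41 -0.06]
```

Nudge it so the head overhangs the rim, then release.

```bash
python3 -m inch '[[[-0.0039,0.0025,0,0,0,-0.0044,0.95],[-0.0039,0.0024,0,0,0,-0.0044,0.95],[0,0,0,0,0,0,0.95],[0,0,0,0,0,0,0.95]]]' 20
python3 -m inch '[[[0,0,0,0,0,0,0.5],[0,0,0,0,0,0,0.5],[0,0,0,0,0,0,0.5],[0,0,0,0,0,0,0.5],[0,0,0,0,0,0,0.5]]]' 20
python3 - <<'E'
from plan import *
show(*tool(.865,-.103,0))
im=snap('wrist','w12.png')
E
```

```text
t: 10.55
eef_pos: [0.5235, 0.0708, 0.1405]
ee_rot: [-3.139, -0.005, 3.044]
force: [-10.4, -0.8, 11.8]
width: 0.0099
t: 11.05
eef_pos: [0.5266, 0.0722, 0.1405]
ee_rot: [3.141, 0.0, 3.044]
force: [-0.3, -0.3, 0.0]
width: 0.0419
t11.1 shift mm [-0.2 -1.5  0.5] norm [-0.0004 -0.003   0.001 ] | turn norm [0.0001 0.0001 0.0018] F [-0.3 -0.3  0. ] M [ 0.02 -0.13 -0.02]
```

View pics/w12.png

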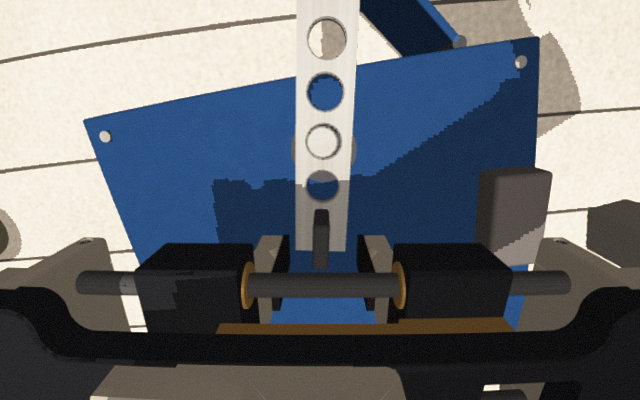

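```bash
python3 - <<'E'
from plan import *
im=cv2.imread('pics/w12.png');c=im[0:220,250:400];cv2.imwrite('pics/w12c.png',cv2.resize(c,None,fx=2.7,fy=2.7,interpolation=cv2.INTER_CUBIC))
im=snap('scene','s12.png');c=im[140:280,270:430];cv2.imwrite('pics/s12c.png',cv2.resize(c,(640,560),interpolation=cv2.INTER_CUBIC))
E
```

```text
(no output)
```

View pics/w12c.png

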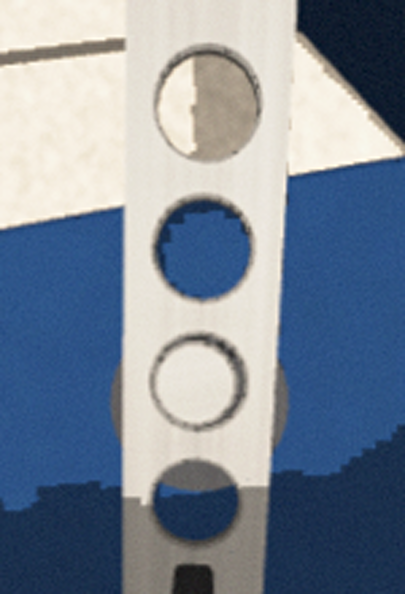

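View pics/s12c.png

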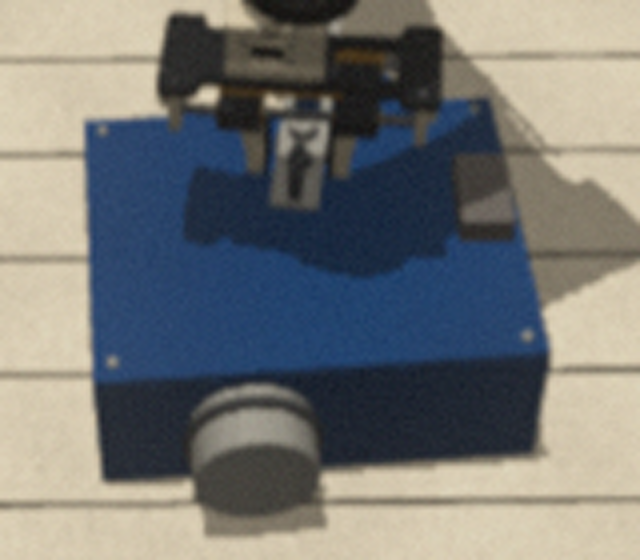

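```bash
cat > fit.py <<'E'
from plan import *
from scipy.optimize import least_squares
import sys
def fit(obs,c,zoff=0.):
    # pivot x,y free, yaw, tilt with z fixed
    obs=np.array(obs)
    def pr(v,L):
        B=Ro.from_euler('ZY',[v[2],-v[3]]); return proj('wrist',np.array([v[0],v[1],.132+zoff])+B.apply([L,0,.005]),c)
    f=lambda v: np.concatenate([pr(v,L) for L in (.086,.116,.146,.176)])-obs.ravel()
    r=least_squares(f,[.36,.08,-.1,0],x_scale=[.01,.01,.1,.1]); return r.x,np.abs(r.fun).max()
E
python3 - <<'E'
from fit import *
c=camera_info('wrist')
P=lambda l:[(250+u/2.7,v/2.7) for u,v in l]
print(fit(P([(207,103),(204,247),(198,382),(196,502)]),c), pivot(.865))
s=get_state()
# reconstruct w11 camera: same rel pose to TCP
T=Ro.from_euler('xyz',s['ee_rot']); Rc=np.array(c['R']);cp=-Rc.T@np.array(c['t'])
rel_p=T.inv().apply(cp-s['eef_pos']); rel_R=Rc@T.as_matrix()
def cam(pos,rot):
    T2=Ro.from_euler('xyz',rot); R2=rel_R@T2.as_matrix().T; p2=np.array(pos)+T2.apply(rel_p)
    d=dict(c); d['R']=R2; d['t']=-R2@p2; return d
print('w11',fit(P([(204,118),(202,261),(199,394),(199,512)]),cam([.5226,.0702,.1403],[3.1416,0,3.016])))
print('w3',fit(P([(204,122),(204,262),(203,394),(201,512)]),cam([.5872,.0982,.1406],[3.1416,0,-2.948])))
E
```

```text
(array([ 0.31911447,  0.09724514, -0.12647924, -0.0139397 ]), np.float64(0.41395637739140057)) [0.32178643 0.09183977]
w11 (array([ 0.31844592,  0.09861901, -0.13847404, -0.02161778]), np.float64(0.3734381132599083))
w3 (array([ 0.38486583,  0.0607276 ,  0.18807078, -0.03079007]), np.float64(0.6615146480261984))
```

```bash
python3 -m inch '[[[0,0,0,0,0,0,0.95],[0,0,0,0,0,0,0.95],[0,0,0,0,0,0,0.95],[0,0,0,0,0,0,0.95],[0,0,0,0,0,0,0.95],[0,0,0,0,0,0,0.95],[0,0,0,0,0,0,0.95]]]' 20
python3 - <<'E'
from plan import *
s=get_state();print(s['force'],s['moment'],s['eef_pos'],s['ee_rot'])
E
python3 -m inch '[[[0.001,-0.0012,0,0,0,0,0.95],[0,0,0.002,0,0,0,0.95],[0,0,0.002,0,0,0,0.95],[0,0,0,0,0,0,0.95]]]' 20
python3 - <<'E'
from plan import *
s=get_state();print(s['force'],s['moment'],s['eef_pos'],s['ee_rot'],s['width'])
im=snap('wrist','w13.png');c=im[0:220,250:400];cv2.imwrite('pics/w13c.png',cv2.resize(c,None,fx=2.7,fy=2.7,interpolation=cv2.INTER_CUBIC))
E
```

```text
t: 11.85
eef_pos: [0.5266, 0.0721, 0.1406]
ee_rot: [3.141, 0.001, 3.044]
force: [1.2, -0.8, -1.2]
width: 0.0095
[ 1.23666204 -0.83598996 -1.20240614] [-0.03248991 -0.27666444 -0.1772972 ] [0.52660432 0.07214434 0.14061445] [3.14121905e+00 5.86624611e-04 3.04387212e+00]
t: 12.25
eef_pos: [0.5266, 0.0718, 0.1405]
ee_rot: [3.141, 0.002, 3.045]
force: [-4.4, 1.8, 13.3]
width: 0.0095
[-4.4237182   1.79579517 13.32684908] [ 0.46103276  1.68567306 -0.23101039] [0.52661172 0.07182666 0.14048798] [3.14070205e+00 2.41960552e-03 3.04468183e+00] 0.009457242803271822
```

View pics/w13c.png

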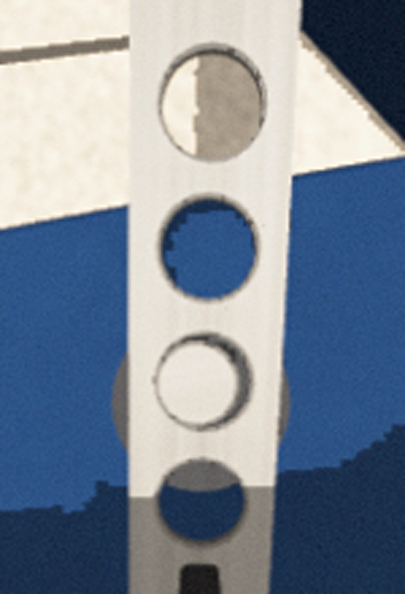

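```bash
python3 - <<'E'
import cv2,numpy as np
def cr(f,u,v,h=26): 
    im=cv2.imread('pics/'+f);return cv2.resize(im[v-h:v+h,u-h:u+h],(260,260),interpolation=cv2.INTER_LANCZOS4)
r1=np.hstack([cr('w3.png',328,38),cr('w4.png',325,42),cr('w10.png',324,145)])
r2=np.hstack([cr('w11.png',324,146),cr('w12.png',323,141),cr('w13.png',325,141)])
cv2.imwrite('pics/cmp.png',np.vstack([r1,r2]))
E
```

```text
(no output)
```

View pics/cmp.png

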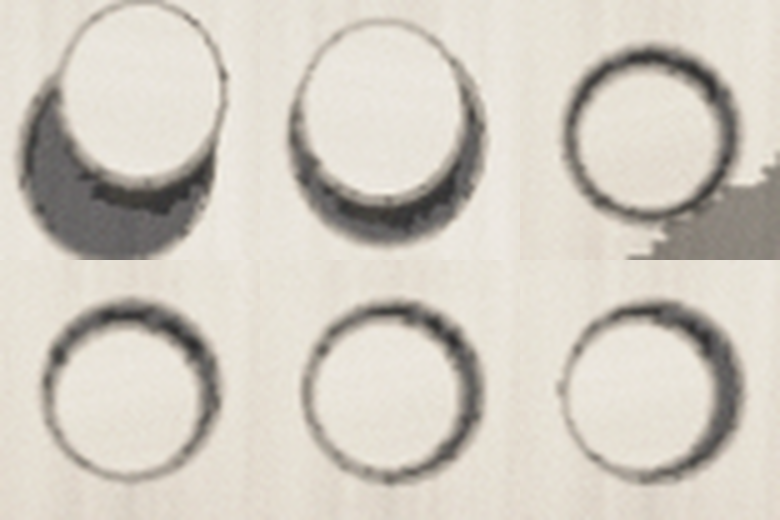

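```bash
python3 -m inch '[[[0,0,-0.004,0,0,0,0.95],[0,0,0,0,0,0,0.95]]]' 20
python3 - <<'E'
from plan import *
s=get_state();print(s['force'],s['moment'],s['eef_pos'],s['ee_rot'])
E
python3 -m inch '[[[-0.002,0.0012,0,0,0,-0.0022,0.95],[-0.002,0.0012,0,0,0,-0.0022,0.95],[0,0,0,0,0,0,0.95]]]' 20
python3 - <<'E'
from plan import *
s=get_state();print(s['force'],s['moment'],s['eef_pos'],s['ee_rot'],s['width'])
im=snap('wrist','w14.png');c=im[0:220,250:400];cv2.imwrite('pics/w14c.png',cv2.resize(c,None,fx=2.7,fy=2.7,interpolation=cv2.INTER_CUBIC))
E
```

```text
t: 12.5
eef_pos: [0.5264, 0.0718, 0.1409]
ee_rot: [3.141, 0.001, 3.044]
force: [2.4, 0.4, -2.4]
width: 0.0094
[ 2.40941773  0.38877096 -2.43929162] [ 0.29411489 -1.01416871 -0.13930177] [0.52639935 0.07181784 0.14087835] [3.14062266e+00 1.49195344e-03 3.04406401e+00]
t: 12.8
eef_pos: [0.5265, 0.0719, 0.1405]
ee_rot: [-3.14, -0.003, 3.058]
force: [-7.3, 0.1, 8.3]
width: 0.0093
[-7.26289913  0.1497124   8.32727939] [ 0.03980978  2.43954499 -0.26651549] [0.52649082 0.07189376 0.14053362] [-3.14028040e+00 -2.62701518e-03  3.05809587e+00] 0.00931517239600644
```

View pics/w14c.png

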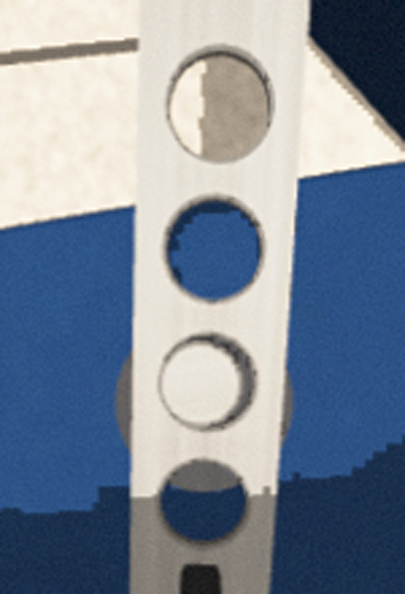

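```bash
python3 -m inch '[[[0.004,-0.0024,0,0,0,0.0044,0.95],[0,0,0,0,0,0,0.95]]]' 20
python3 - <<'E'
from plan import *
s=get_state();print(s['force'],s['moment'],s['eef_pos'],s['ee_rot'])
E
python3 -m inch '[[[0,0.004,0,0,0,-0.0031,0.95],[0,0.004,0,0,0,-0.0031,0.95],[0,0,0,0,0,0,0.95]]]' 20
python3 - <<'E'
from plan import *
s=get_state();print(s['force'],s['moment'],s['eef_pos'],s['ee_rot'],s['width'])
im=snap('wrist','w15.png');c=im[0:220,250:400];cv2.imwrite('pics/w15c.png',cv2.resize(c,None,fx=2.7,fy=2.7,interpolation=cv2.INTER_CUBIC))
E
```

```text
t: 13.05
eef_pos: [0.5261, 0.0716, 0.1406]
ee_rot: [3.141, 0.001, 3.044]
force: [0.1, 1.0, 1.2]
width: 0.0094
[0.08975312 0.95474157 1.16616644] [ 0.42893141 -0.28805742 -0.27701603] [0.52612905 0.07159796 0.14061132] [3.14112822e+00 8.26214135e-04 3.04379351e+00]
t: 13.35
eef_pos: [0.5266, 0.0756, 0.1406]
ee_rot: [3.142, 0.001, 3.064]
force: [1.9, -0.1, 1.6]
width: 0.0098
[ 1.87591516 -0.11248372  1.5787335 ] [-0.26107222 -0.58644362 -0.198421  ] [0.52655689 0.07563501 0.14058367] [3.14158072e+00 5.47363384e-04 3.06441285e+00] 0.009843604601548143
```

View pics/w15c.png

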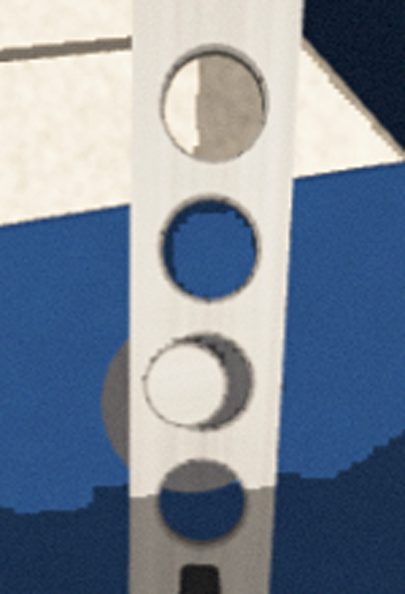

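```bash
python3 -m inch '[[[0,0,0,0,0,0,0.5],[0,0,0,0,0,0,0.5],[0,0,0,0,0,0,0.5],[0,0,0,0,0,0,0.5],[0,0,-0.02,0,0,0,0.5],[0,0,-0.06,0,0,0,0.5],[0,0,-0.08,0,0,0,0.5],[0,0,0,0,0,0,0.5]]]' 20
python3 - <<'E'
from plan import *
im=snap('wrist','w16.png')
E
```

```text
t: 14.2
eef_pos: [0.5294, 0.0763, 0.2269]
ee_rot: [3.138, 0.009, 3.064]
force: [0.6, -1.0, -0.1]
width: 0.0437
```

View pics/w16.png

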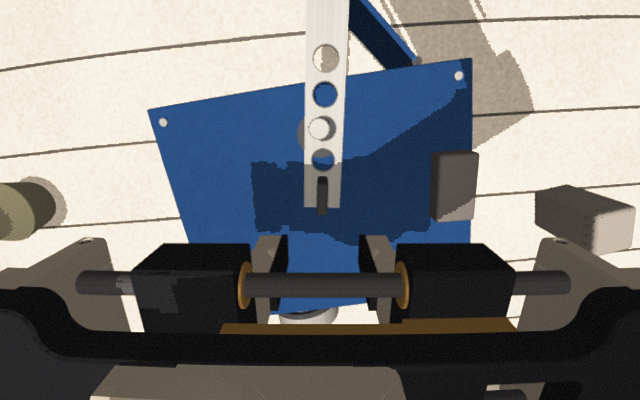

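```bash
python3 -m inch '[[[0,0,-0.06,0,0,0,0.5],[0,0.07,0,0,0,0,0.5],[0,0.07,0,0,0,0,0.5],[0,0.07,0,0,0,0,0.5],[0,0.07,0,0,0,0,0.5],[0,0.07,0,0,0,0,0.5],[0,0.07,0,0,0,0,0.5],[0,0.07,0,0,0,0,0.5],[0,0,0,0,0,0,0.5],[0,0,0,0,0,0,0.5]]]'
python3 - <<'E'
from plan import *
im=snap('top','t17.png');c=im[180:300,220:340];a=cv2.resize(c,(600,600),interpolation=cv2.INTER_CUBIC);cv2.imwrite('pics/t17d.png',a)
im=snap('scene','s17.png');c=im[140:280,270:430];cv2.imwrite('pics/s17c.png',cv2.resize(c,(640,560),interpolation=cv2.INTER_CUBIC))
E
```

```text
t: 15.25
eef_pos: [0.5449, 0.3202, 0.2497]
ee_rot: [-3.141, -0.001, 3.065]
force: [0.7, -0.5, 0.2]
width: 0.0439
```

View pics/t17d.png

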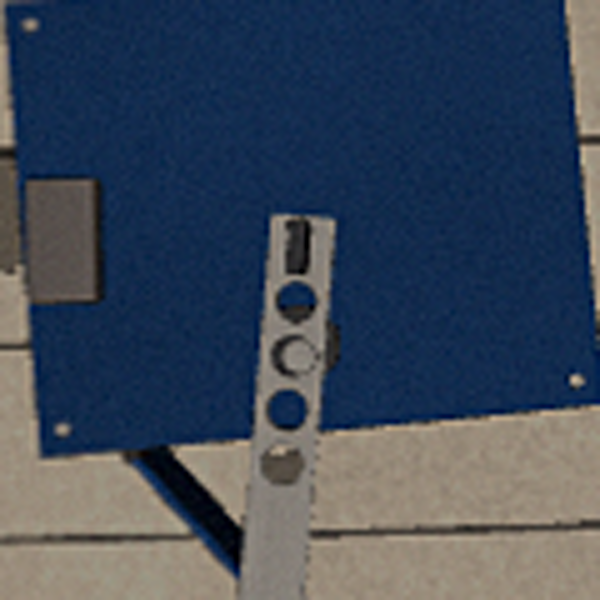

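View pics/s17c.png

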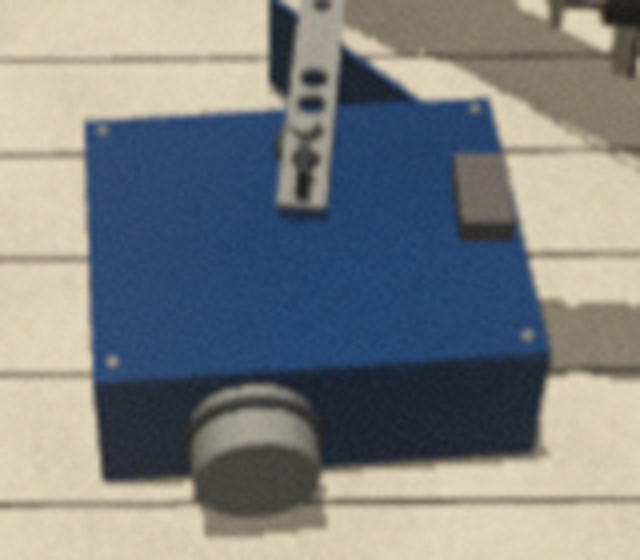

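View pics/t17.png

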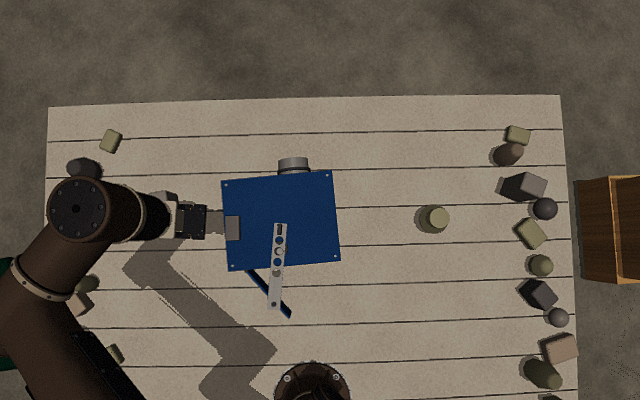

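```bash
python3 - <<'E'
from plan import *
c=camera_info('top')
U=lambda u,v,z: atz('top',220+u/5,180+v/5,z,c)[:2]
h4,h3,h2,h1=[U(*x,.137) for x in((296,300),(293,356),(287,409),(283,465))]
d=h4-h1;print(np.linalg.norm(d),np.arctan2(d[1],d[0]),'head-h3',(U(299,353,.145)-h3)*1e3)
p=h1-.086*d/np.linalg.norm(d);dl=Rb.T@(p-hinge);print('flap',np.arctan2(-dl[0],-dl[1]),np.linalg.norm(dl))
print(job_done())
E
```

```text
0.09134894387743026 -0.10075821858281006 head-h3 [ 1.79118353 -3.97650824]
flap 0.9187346222217183 0.12024818137853156
the job is handed in; nothing more can be done
None
```

I took the stay off the pin by its first hole, dropped its third hole over the same pin, let go, and handed the job in at about 15 s.

**Last checks:**
- **Flap:** measured at about 0.92 rad from the top camera, within the expected 0.75 to 1.0.
- **Stay:** hole 3 is round the pin. The bar slid sideways freely under the head until its rim was below the head's edge, which it can only do when fully down. After that slide and the release, the hole sits about 4 mm sideways of the head.
- **Stones:** the rubbing stone is at the same pixels as at the start, and the vase looks unmoved. The arm hid the stone block in the last top view. It was last seen standing in the wrist picture just after release.
- **Gripper:** open and about 25 cm above the table, touching nothing.

**One result that disagreed:** I tried to pull the seated bar a few mm towards its free end, to hook it further under the head. It did not follow: about 10 N built up at the wrist, where I expected about 1 N. I stopped without finding the cause. Otherwise the highest force I read was about 13 N, when I pressed the bar down to check it.

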